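# Arm the guarded switch

## Robot

A 7-joint arm with a two-finger parallel gripper is mounted at the origin on a cart in front of the work surface, level with it; the furniture and walls round the work are solid. World frame = base frame: x ahead of the robot, y to its left, z up, the work surface at z = 0. Lengths are in m, angles in rad, forces in N, time in s.
With the tool pointing down it reaches from about 0.35 to 0.9 m from the base axis. Payload 19.9 kg.
Tool frame: the origin (TCP) lies on the centre line of the jaws, within the pads' length; the fingertips stand 11 mm ahead of it and the grasp point (between the pads) lies 8 mm behind it (env.tcp_to_tips is the distance from the TCP to the fingertips, in m); z points along the fingers, y is the direction in which the jaws open and shut (so a half turn about z gives the same grasp; the last joint's range is limited). The gripper opens to 94 mm and grips with 3 to 60 N. Pads are 16 mm wide; open, the fingers measure 119 mm over their backs; the gripper's body (75 mm by 177 mm) begins 78 mm behind the grasp point.
Start: joints at [-0.042, 0.417, -0.01, 1.614, 0.005, 1.111, -0.053], TCP at [0.625, 0, 0.216] pointing down, gripper open.
Joint ranges: [-2.81, 2.81], [-0.39, 2.02], [-1.27, 1.25], [0.06, 2.57], [-1.19, 4.33], [0.19, 2], [-2.82, 2.82]. Speed limits (rad/s): [1.89, 1.89, 2.39, 2.39, 3.01, 3.01, 3.01].

## Interface

Orientations are given as a unit quaternion [x, y, z, w].
In Python, from station import env gives the robot as it stands. The module is installed in compiled form; this text tells all that it offers.
- The arm moves only by the tool play_rows, never from a script. Its arguments are lists of equal length, an entry for each row: "dp": the shift along the tool's x, y, z in mm, a list of three; "spin": the turn about the tool's z in rad. In form: {"dp": [[dx, dy, dz], ...], "spin": [spin, ...]}. A call has 1 to 20 rows; each row is the pose to reach, as a shift and turn from the pose commanded when the call began, along the tool's axes at that moment; what a row does not reach only later rows make up. A row lasts 1/10 s, in which the tool goes at most 50 mm and 8.59 degrees, less where a joint would pass 70% of its speed; a pose out of reach is approached as far as the arm can. A call with a gripper value outside its range is refused whole. "jaw" is the finger opening in mm, from 0 to 94, set as the call begins (left out, the last holds). The fingers move at their own pace and stop on an object; "squeeze" is the grip in N (left out, the last holds). Time passes only in rows, so rows that repeat a pose let the fingers close. It gives the time, the measured TCP pose, the force and the opening at its end, in the units of the state.
- env.read_state(): the state, without advancing time (a new reading comes with each control period).
- env.camera(name): name is "scene" or "side" or "wrist"; returns a dict with "img" (480x640x3 uint8, red, green, blue), "range_z" (480x640 float32, m along the optical axis (not along the pixel's ray), 0 where there is no reading), "fovy" (degrees; the focal length in pixels is half the picture's height over the tangent of half this angle, whatever the lens; pixels are square), "cx", "cy" (the principal point, pixels), "dist" ([k1, k2, p1, p2, k3] as OpenCV has them; the pictures are not rectified), "camera_from_world" (4x4, takes a point from world to camera coordinates); the wrist camera has in their place "T_tool_cam" (4x4, takes a point from camera to tool coordinates, whose origin is the TCP and whose axes are the flange's). Camera axes: x right, y up, looking along -z (the intrinsics and any distortion apply to the point x, -y, -z); pixel columns grow to the right and rows downward; lengths in m; the calibration is good to about 2 mm. A picture is of the moment at which its call begins: read the wrist's pose just before it.
- env.finish_job(): hands the job in, once; it reports no verdict.
The state is a dict: "t": time; "joints": joint angles; "qvel": joint speeds; "joint_torque": joint torques, N m; "eef_pos": TCP position; "eef_rot": TCP orientation; "contact_force": force on the tool from outside, world axes, zero at the start; "ft_torque": the same for the moment, N m; "grip_width": finger opening in m.
Only numpy, scipy, OpenCV 4.12 (cv2) and the standard library are available. Lean on these libraries where they do the work, as an engineer would, in place of code of your own. Each camera call takes 0.05 s, during which the arm holds its last target. There are 200 camera calls.

## Task

Power up the packing line: with the fingertips, lift the hinged metal guard on the grey switch box by its lip, push the toggle beneath it fully over to the far side, towards the guard's hinge, then draw the fingers out so that the guard drops fully shut again. This is fingertip work: do not pick up, tip or shove the switch box, and leave the things that stand round it where they are.

Things in the scene. Friction and masses are not known exactly. Their poses are not given: they have to be found in the camera images.
- switch_box: Grey steel switch box, 150 (x) x 120 (y) x 60 mm high, 3 kg, standing loose on rubber feet. Origin: centre of its underside; z up; its -x side is the near side, where the guard's lip is, and +x points from the lip to the guard's hinge. On its flat top (z = 60 mm) are the guard and, hidden under it, the toggle. The top is bare from the near edge (x = -75 mm) to the guard's lip.
- guard (a joint): Hinge of the guard, rad: 0 shut, grows as the near side (the lip) rises, stop at 1.1. The guard is an aluminium sheet hood, 60 g, 70 mm wide (box y -35 to +35). It needs under 1 N at the lip to lift; its weight and a light hinge spring drop it shut from any angle. A finger that points forward and down (tilted 25 to 45 degrees from straight down) and enters under the lip along the box's +x lifts it; the guard then rests on the finger.
- guard_hinge (a point): Middle of the hinge line, at the far end: x = +29, y = 0, z = 68 mm of the box, line parallel to the box's y. Guard shut, in box mm: the hood's flat top is at z = 105 from x = -14 to +25; the side skirts, 64 apart inside, reach down to z = 72; the near wall slopes from x = -14, z = 104 to x = -17, z = 86, where the lip begins.
- guard_lip (a point): Middle of the outer edge of the guard's lip, which slants outward and slightly up from the near wall. Guard shut: x = -26, y = 0, z = 90 mm of the box. Lip 70 mm wide along y, 10 long, 3 thick; under it the near side is open: 24 mm clear between the lip's root (x = -17) and the box top, 28 mm at its edge.
- toggle (a joint): Pivot of the toggle, rad: 0 off (leans 25 degrees to the box's -x, towards the lip), 0.87 on (leans 25 degrees to +x, towards the hinge), both hard stops. Its axis is parallel to the box's y at x = +5, y = 0, z = 63 mm of the box. It is stiff and stays where it is left, so push it to its stop; it takes about 2 N near its tip. Neither position touches the shut guard.
- toggle_tip (a point): Centre of the round tip (radius 5 mm) of the steel toggle lever, 26 mm from its pivot; off: x = -6, y = 0, z = 87 mm of the box; on: x = +16. The lever is 7 to 10 mm thick.
- clear_tape_roll: Bystander: beige tape roll lying flat, 96 mm across, 45 high. Origin: centre of the underside. Loose.
- gift_box_3: Bystander: white gift box, 81 x 120 x 42 mm. Origin: centre of the underside. Loose.
- coaster_stack_4: Bystander: thin stack of green coasters, 97 x 96 x 17 mm. Origin: centre of the underside. Loose.
- glue_stick: Bystander: glue stick lying along its y, 88 mm long, 25 thick. Origin: underside, near the middle. Loose.
- pen_marker: Bystander: black and white marker lying along its y, 135 mm long, 17 thick. Origin: underside, near the middle. Loose.
- cream_cards_2: Bystander: stack of cream cards, 135 x 110 x 18 mm. Origin: centre of the underside. Loose.

How it is judged:
By the outcome, as a careful person would: the job done as asked, in the order asked, and still so for the second after the job is handed in, with the robot touching nothing.
It also fails if it takes over 32 s, if anything falls off the work surface, if the arm or the gripper's body presses on something with over 40 N, if the wrist force passes 120 N, or if a joint passes its speed limit or range.

## Working session

There is one attempt and no reset: what is moved stays moved. The work goes in short steps, Python scripts to look and compute and a tool call to move; the robot and the scene stay as the last step left them, time stands still between calls to the robot, and variables do not carry over. Pictures are saved under pics/ and viewed, about 8 in all and at most 12, crops included, and the job is handed in when it is done.

Besides the shell and the picture viewer there is one more tool, called as name(argument=value, ...) on one line, values as JSON. play_rows: Moves the arm, as the interface text tells. Its arguments: {"type":"object","properties":{"dp":{"type":"array","items":{"type":"array","items":{"type":"number"}}},"spin":{"type":"array","items":{"type":"number"}},"jaw":{"type":"number"},"squeeze":{"type":"number"}},"required":["dp","spin"]}

```bash
mkdir -p pics; cat > h.py <<'E'
import numpy as np, cv2
from scipy.spatial.transform import Rotation as R
from station import env
def world(name):
    s=env.read_state(); c=env.camera(name)
    f=240/np.tan(np.radians(c["fovy"])/2); K=np.array([[f,0,c["cx"]],[0,f,c["cy"]],[0,0,1.]])
    if name=="wrist":
        T=np.eye(4);T[:3,:3]=R.from_quat(s["eef_rot"]).as_matrix();T[:3,3]=s["eef_pos"]
        W=T@np.array(c["T_tool_cam"])
    else: W=np.linalg.inv(c["camera_from_world"])
    v,u=np.mgrid[:480,:640]
    n=cv2.undistortPoints(np.stack([u.ravel(),v.ravel()],1).astype(np.float32)[:,None],K,np.array(c["dist"],float)).reshape(480,640,2)
    d=c["range_z"]; P=np.stack([n[...,0]*d,-n[...,1]*d,-d,np.ones_like(d)],-1)@W.T
    return s,c,np.where(d[...,None]>0,P[...,:3],np.nan)
E
python3 - <<'E'
from h import *
for n in ("scene","side","wrist"):
    s,c,P=world(n); cv2.imwrite(f"pics/{n}0.png",c["img"][...,::-1]); np.save(f"{n}0.npy",P)
    print(n,np.isfinite(P[...,0]).mean(), np.nanmedian(P[...,2]))
print(s["eef_pos"],s["eef_rot"],s["t"],s["grip_width"],env.tcp_to_tips)
a=[cv2.resize(cv2.imread(f"pics/{n}0.png"),(400,300)) for n in ("scene","side","wrist")]
cv2.imwrite("pics/m0.png",np.vstack([np.hstack(a[:2]),np.hstack([a[2],a[2]*0])]))
E
```

```text
scene 0.9922688802083334 0.08105739279990065
side 0.9959895833333333 0.08395467416296859
wrist 0.996064453125 0.017571024713521066
[ 6.24698024e-01 -2.83124190e-05  2.15910186e-01] [ 7.07119248e-01  7.07094119e-01 -4.07842941e-04 -3.29089481e-04] 0.1 0.09423425984553097 0.011
```

View pics/m0.png

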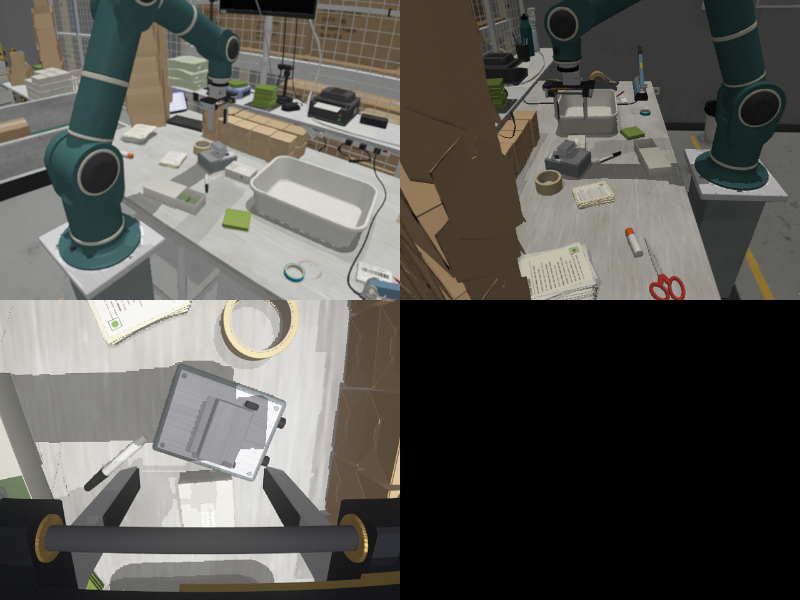

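```bash
python3 - <<'E'
from h import *
P=np.load("wrist0.npy"); z=P[...,2]
def rect(lo,hi):
    m=((z>lo)&(z<hi)&(P[...,1]>0)).astype(np.uint8)
    m[350:]=0
    n,l,st,ce=cv2.connectedComponentsWithStats(m)
    return l,st
l,st=rect(.045,.2)
for i in range(1,len(st)):
    if st[i,4]>800:
        Q=P[l==i]; print(i,st[i],Q.mean(0)); 
i=l[195,350]; Q=P[l==i]
Q=Q[Q[:,2]>.056]
print("box rect",cv2.minAreaRect((Q[:,:2]*1000).astype(np.float32)))
T=Q[(Q[:,2]<.064)]; print("topz",np.median(T[:,2]))
G=Q[Q[:,2]>.101]; print("guard top",len(G),np.median(G[:,2]),cv2.minAreaRect((G[:,:2]*1000).astype(np.float32)))
(c,wh,a)=cv2.minAreaRect((Q[:,:2]*1000).astype(np.float32))
img=cv2.imread("pics/wrist0.png")[60:320,220:480]; cv2.imwrite("pics/w0c.png",cv2.resize(img,None,fx=2.3,fy=2.3,interpolation=2))
E
```

```text
6 [  564     0    76   243 13681] [0.83810197 0.07673004 0.08509757]
138 [  250   102   208   130 17613] [0.6433559  0.03643721 0.07189068]
box rect ((650.1492309570312, 22.505111694335938), (95.93609619140625, 147.20245361328125), 71.36687469482422)
topz 0.059701570657216846
guard top 3934 0.1053129216915254 ((654.302001953125, 18.629100799560547), (52.680641174316406, 42.77653884887695), 71.5143051147461)
```

View pics/w0c.png

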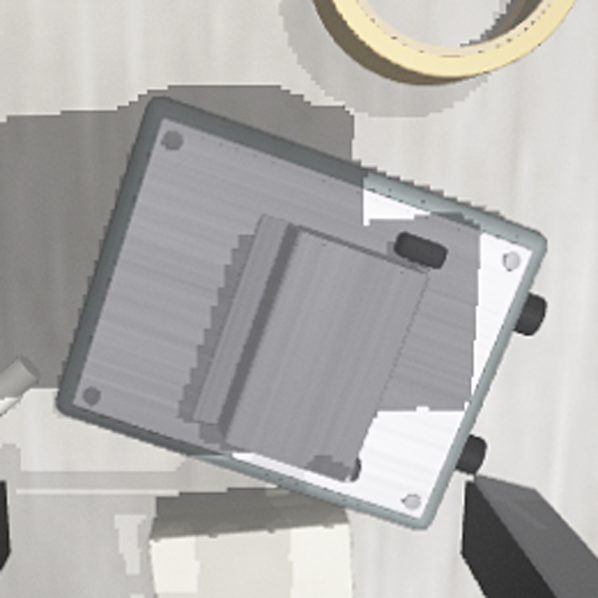

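```bash
python3 - <<'E'
from h import *
P=np.load("wrist0.npy"); z=P[...,2]
m=((z>.056)&(z<.2)).astype(np.uint8); m[345:]=0
n,l,st,ce=cv2.connectedComponentsWithStats(m); i=l[195,350]; print(st[i]); Q=P[l==i]*1000
r=cv2.minAreaRect(Q[:,:2].astype(np.float32)); print("box",r)
G=Q[Q[:,2]>102]; g=cv2.minAreaRect(G[:,:2].astype(np.float32)); print("guard",g)
yaw=np.radians(r[2]-90 if r[2]>45 else r[2])
ex=np.array([np.cos(yaw),np.sin(yaw)]); ey=np.array([-ex[1],ex[0]])
X=Q[:,:2]@ex;Y=Q[:,:2]@ey
t=Q[:,2]<64
for nm,k in(("top",t),("guard",Q[:,2]>102),("lip",(Q[:,2]>80)&(Q[:,2]<96))):
    print(nm,np.percentile(X[k],[.3,99.7]),np.percentile(Y[k],[.3,99.7]))
print(np.degrees(yaw), np.array(r[0])@ex,np.array(r[0])@ey)
s=env.read_state();print(s["joints"])
E
```

```text
[  246   103   210   188 23736]
box ((646.421142578125, 12.43017578125), (117.56302642822266, 147.15176391601562), 70.77289581298828)
guard ((651.1996459960938, 10.073249816894531), (70.5787124633789, 42.79789352416992), 71.07850646972656)
top [534.07484497 678.62255735] [166.69451162 282.12263239]
guard [590.75760723 632.40372959] [189.7166211  259.10907986]
lip [579.57275043 629.06582567] [189.61580751 259.30240653]
-19.22710418701172 606.2707955650535 224.61194377610133
[-0.04151273  0.41786823 -0.0103572   1.61399747  0.00471988  1.11069642
 -0.05302011]
```

play_rows(dp=[[3,-2,0],[6,-5,0],[9,-7,0],[12,-10,0],[15,-12,0],[18,-15,0],[21,-17,0],[24,-20,0],[27,-22,0],[30,-24,20],[30,-24,40],[30,-24,60],[30,-24,60],[30,-24,60]], spin=[-0.14,-0.28,-0.42,-0.56,-0.7,-0.84,-0.98,-1.12,-1.237,-1.237,-1.237,-1.237,-1.237,-1.237], jaw=0, squeeze=20)

```text
t: 1.55
eef_pos: [0.601, 0.03, 0.1568]
eef_rot: [0.166, 0.986, -0.0, -0.0]
contact_force: [0.5, 0.8, -0.9]
grip_width: 0.0006
```

```bash
cat > st.py <<'E'
from h import *
def st():
    s=env.read_state(); a=np.radians(-19.1); ex=np.array([np.cos(a),np.sin(a)]); ey=np.array([-ex[1],ex[0]])
    p=s["eef_pos"]*1000; M=R.from_quat(s["eef_rot"]).as_matrix()
    F=s["contact_force"]
    print("t",s["t"],"face x,y,tip z",np.round([p[:2]@ex-606+8,p[:2]@ey-224.5,p[2]-11],1),"toolx deg",np.degrees(np.arctan2(M[1,0],M[0,0])).round(2),"tilt",M[:,2].round(3),"F box",np.round([F[:2]@ex,F[:2]@ey,F[2]],2),"w",s["grip_width"])
E
cat > look.py <<'E'
from st import *
import sys
st(); s,c,P=world(sys.argv[1]); np.save("p.npy",P); cv2.imwrite(f"pics/{sys.argv[2]}.png",c["img"][...,::-1])
z=P[...,2]
a=np.radians(-19.1); ex=np.array([np.cos(a),np.sin(a)]); ey=np.array([-ex[1],ex[0]])
E
python3 look.py wrist w1
```

```text
t 1.55 face x,y,tip z [-39.9   0.5 145.8] toolx deg 160.88 tilt [-0.  0. -1.] F box [ 0.23  0.93 -0.88] w 0.0005520417675571271
```

View pics/w1.png

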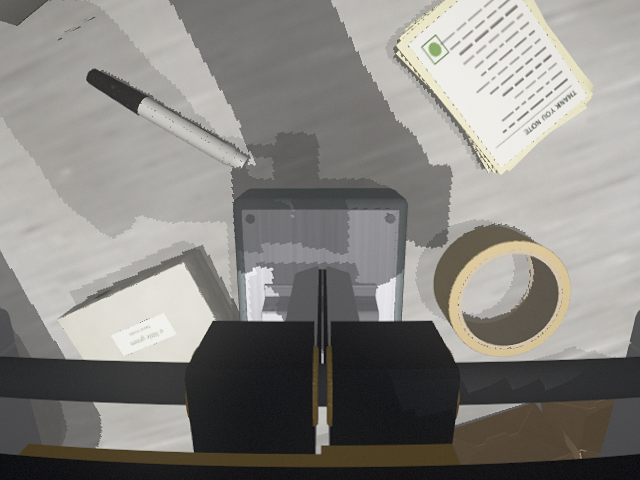

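play_rows(dp=[[0,0,20],[0,0,40],[0,0,60],[0,0,76],[0,0,82],[0,0,82],[-4,0,82],[-8,0,82],[-11,0,82],[-12,0,82],[-12,0,82]], spin=[0,0,0,0,0,0,0,0,0,0,0])

```text
t: 2.7
eef_pos: [0.6123, 0.0261, 0.0745]
eef_rot: [0.166, 0.986, 0.0, -0.0]
contact_force: [0.0, 0.5, 1.6]
grip_width: 0.0004
```

```bash
python3 - <<'E'
from st import *
st()
for n in("scene","side"):
    s,c,P=world(n); cv2.imwrite(f"pics/{n}1.png",c["img"][...,::-1])
a=cv2.imread("pics/scene1.png")[200:310,270:420]; b=cv2.imread("pics/side1.png")[190:310,210:360]
cv2.imwrite("pics/m1.png",np.hstack([cv2.resize(a,(400,300)),cv2.resize(b,(400,300))]))
E
```

```text
t 2.7 face x,y,tip z [-27.9   0.6  63.5] toolx deg 160.88 tilt [-0.  0. -1.] F box [-0.16  0.51  1.6 ] w 0.00038481698189276345
```

View pics/m1.png

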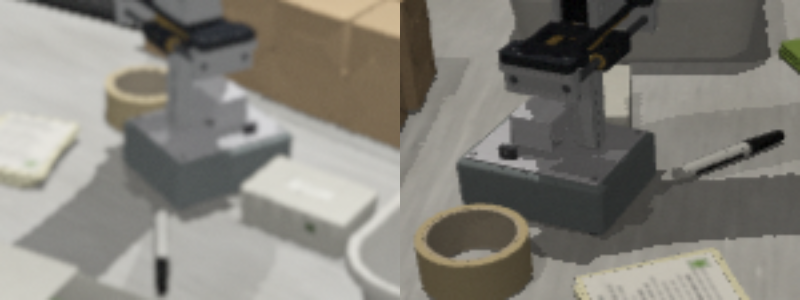

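play_rows(dp=[[-1.5,0,0],[-2.5,0,-1.5],[-3.2,0,-3.5],[-4,0,-5.5],[-5,0,-8],[-6,0,-10],[-7,0,-12],[-7,0,-12]], spin=[0,0,0,0,0,0,0,0])

```text
t: 3.6
eef_pos: [0.6184, 0.0241, 0.0866]
eef_rot: [0.166, 0.986, -0.0, -0.001]
contact_force: [-6.2, 2.8, 3.6]
grip_width: 0.0002
```

```bash
cat > two.py <<'E'
from st import *
import sys
k=sys.argv[1]; st()
for n in("scene","side"):
    s,c,P=world(n); cv2.imwrite(f"pics/{n}{k}.png",c["img"][...,::-1])
    a=np.radians(-19.1); ex=np.array([np.cos(a),np.sin(a)]); ey=np.array([-ex[1],ex[0]])
    Q=P.reshape(-1,3)*1000; X=Q[:,:2]@ex-606; Y=Q[:,:2]@ey-224.5
    # guard points away from the fingers: profile of z against x
    for lo,hi in((18,34),(-34,-18)):
        m=(X>-35)&(X<60)&(Y>lo)&(Y<hi)&(Q[:,2]>66)&(Q[:,2]<150)
        if m.sum()>5: print(n,(lo,hi),m.sum(),"X",np.percentile(X[m],[2,98]).round(1),"zmax",np.percentile(Q[m,2],98).round(1))
    m=(np.abs(X)<80)&(np.abs(Y)<65)&(Q[:,2]>57)&(Q[:,2]<63); print(n,"boxtop X",np.percentile(X[m],[1,99]).round(1),"Y",np.percentile(Y[m],[1,99]).round(1))
a=cv2.imread(f"pics/scene{k}.png")[200:310,270:420]; b=cv2.imread(f"pics/side{k}.png")[190:310,210:360]
cv2.imwrite(f"pics/m{k}.png",np.hstack([cv2.resize(a,(400,300)),cv2.resize(b,(400,300))]))
E
python3 two.py 2
```

```text
t 3.6 face x,y,tip z [-21.5   0.6  75.6] toolx deg 160.89 tilt [-0.001  0.    -1.   ] F box [-6.81  0.56  3.6 ] w 0.00015925064797457146
scene (18, 34) 16 X [ 6.4 33.2] zmax 111.2
scene (-34, -18) 59 X [-17.3  33.9] zmax 114.5
scene boxtop X [-69.5  65.9] Y [-60.   48.8]
side (18, 34) 166 X [-18.6  31.6] zmax 113.2
side (-34, -18) 7 X [18.7 32.4] zmax 107.5
side boxtop X [-68.1  65.8] Y [-49.9  54.8]
```

View pics/m2.png

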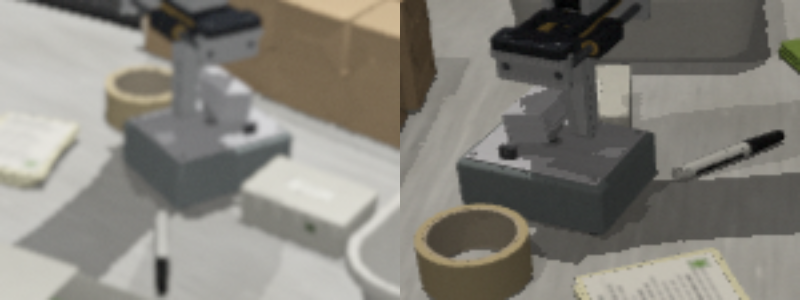

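play_rows(dp=[[-1,0,-1.5],[-2,0,-3],[-3,0,-4],[-4,0,-5],[-5,0,-5.5],[-6,0,-5.5],[-6,0,-5.5]], spin=[0,0,0,0,0,0,0])

```text
t: 4.4
eef_pos: [0.6228, 0.0227, 0.092]
eef_rot: [0.166, 0.986, -0.0, -0.002]
contact_force: [-17.5, 3.2, 15.3]
grip_width: 0.0006
```

```bash
python3 two.py 3
```

```text
t 4.4 face x,y,tip z [-16.9   0.7  81. ] toolx deg 160.92 tilt [-0.004  0.    -1.   ] F box [-17.6   -2.74  15.26] w 0.0005744042807015802
scene (18, 34) 13 X [14.8 38.3] zmax 113.2
scene (-34, -18) 66 X [-15.2  38.4] zmax 116.8
scene boxtop X [-69.1  66.6] Y [-59.   48.2]
side (18, 34) 153 X [-15.7  34.4] zmax 116.8
side (-34, -18) 17 X [ 9.9 35.9] zmax 112.3
side boxtop X [-68.5  65. ] Y [-50.9  55.5]
```

play_rows(dp=[[2,0,-1],[5,0,0],[9,0,2],[13,0,8],[14,0,14],[14,0,18],[14,0,19.5],[14,0,19.5],[14,0,19.5]], spin=[0,0,0,0,0,0,0,0,0])

```text
t: 5.4
eef_pos: [0.6115, 0.0264, 0.0725]
eef_rot: [0.166, 0.986, 0.0, 0.0]
contact_force: [-0.2, 0.1, 0.2]
grip_width: 0.0004
```

```bash
python3 two.py 4; python3 - <<'E'
import numpy as np
for th in range(0,56,3):
    a=np.radians(158.2-th); print(th,(29+59.2*np.cos(a)).round(1),(68+59.2*np.sin(a)-28).round(1),end=" | ")
E
```

```text
t 5.4 face x,y,tip z [-28.8   0.5  61.5] toolx deg 160.87 tilt [ 0.  0. -1.] F box [-0.26  0.05  0.16] w 0.00041582890014649774
scene (-34, -18) 74 X [-25.3  28.8] zmax 106.9
scene boxtop X [-70.   67.3] Y [-60.   47.3]
side (18, 34) 185 X [-25.8  26.7] zmax 105.9
side boxtop X [-68.8  66.8] Y [-50.2  54. ]
0 -26.0 62.0 | 3 -24.7 64.8 | 6 -23.4 67.6 | 9 -21.9 70.3 | 12 -20.2 72.9 | 15 -18.4 75.5 | 18 -16.5 77.9 | 21 -14.4 80.2 | 24 -12.3 82.4 | 27 -10.0 84.5 | 30 -7.6 86.5 | 33 -5.1 88.4 | 36 -2.5 90.1 | 39 0.1 91.7 | 42 2.9 93.1 | 45 5.7 94.4 | 48 8.6 95.6 | 51 11.5 96.6 | 54 14.5 97.4 |
```

View pics/m4.png

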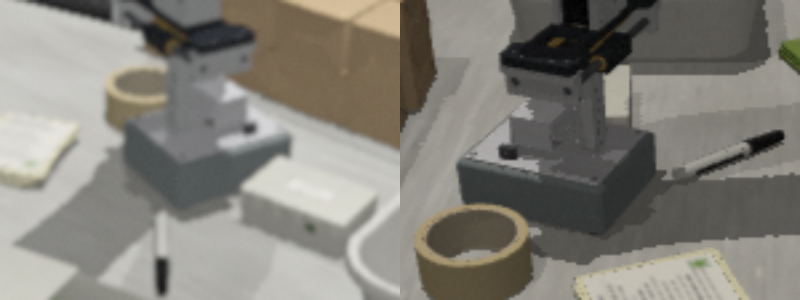

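play_rows(dp=[[-1.5,0,0],[-2.8,0,0],[-4.1,0,-2.8],[-5.4,0,-5.6],[-6.9,0,-8.3],[-8.6,0,-10.9],[-10.4,0,-13.5],[-12.3,0,-15.9],[-14.4,0,-18.2],[-16.5,0,-20.4],[-16.5,0,-20.4]], spin=[0,0,0,0,0,0,0,0,0,0,0])

```text
t: 6.6
eef_pos: [0.6273, 0.021, 0.0932]
eef_rot: [0.166, 0.986, 0.0, 0.0]
contact_force: [-2.0, 1.4, 0.9]
grip_width: 0.0006
```

```bash
python3 two.py 5
```

```text
t 6.6 face x,y,tip z [-12.1   0.6  82.2] toolx deg 160.87 tilt [ 0.001  0.    -1.   ] F box [-2.37  0.69  0.95] w 0.0005802241365949729
scene (18, 34) 22 X [19.  37.1] zmax 115.8
scene (-34, -18) 60 X [-8.9 41.9] zmax 121.0
scene boxtop X [-70.7  67.7] Y [-60.2  48.3]
side (18, 34) 149 X [-10.4  42.9] zmax 118.8
side (-34, -18) 16 X [22.  41.9] zmax 111.6
side boxtop X [-67.9  65.2] Y [-50.2  54.3]
```

play_rows(dp=[[-1.2,0,-1],[-2.3,0,-1.9],[-3.5,0,-2.7],[-4.7,0,-3.4],[-6,0,-3.8],[-7,0,-4],[-7,0,-4]], spin=[0,0,0,0,0,0,0])

```text
t: 7.4
eef_pos: [0.6337, 0.0186, 0.0969]
eef_rot: [0.166, 0.986, -0.0, 0.0]
contact_force: [-1.8, -0.2, 1.2]
grip_width: 0.0005
```

```bash
python3 two.py 6
```

```text
t 7.4 face x,y,tip z [-5.3  0.5 85.9] toolx deg 160.87 tilt [ 0. -0. -1.] F box [-1.6  -0.79  1.22] w 0.0005046696371274813
scene (18, 34) 23 X [25.9 41.4] zmax 113.7
scene (-34, -18) 54 X [-15.4  49.8] zmax 124.6
scene boxtop X [-70.5  66.7] Y [-59.1  49.3]
side (18, 34) 142 X [-4.2 43.6] zmax 121.8
side (-34, -18) 27 X [23.4 45.6] zmax 116.2
side boxtop X [-68.6  65.2] Y [-50.4  54.6]
```

play_rows(dp=[[-1.5,0,0],[-3,0,0.5],[-4.5,0,1.2],[-6,0,2.2],[-7.5,0,3.5],[-7.5,0,3.5]], spin=[0,0,0,0,0,0])

```text
t: 8.1
eef_pos: [0.6408, 0.0162, 0.093]
eef_rot: [0.166, 0.986, -0.0, -0.0]
contact_force: [-1.5, -0.9, 0.3]
grip_width: 0.0007
```

```bash
python3 two.py 7
```

```text
t 8.1 face x,y,tip z [ 2.2  0.4 82. ] toolx deg 160.87 tilt [-0. -0. -1.] F box [-1.09 -1.31  0.35] w 0.0006592896126546849
scene (18, 34) 19 X [33.9 41.6] zmax 87.8
scene (-34, -18) 58 X [-6.5 42.7] zmax 124.4
scene boxtop X [-69.5  64.6] Y [-57.8  48.5]
side (18, 34) 133 X [ 3.  46.3] zmax 123.6
side (-34, -18) 25 X [26.6 43.5] zmax 91.4
side boxtop X [-67.9  65.4] Y [-50.9  54. ]
```

View pics/m7.png

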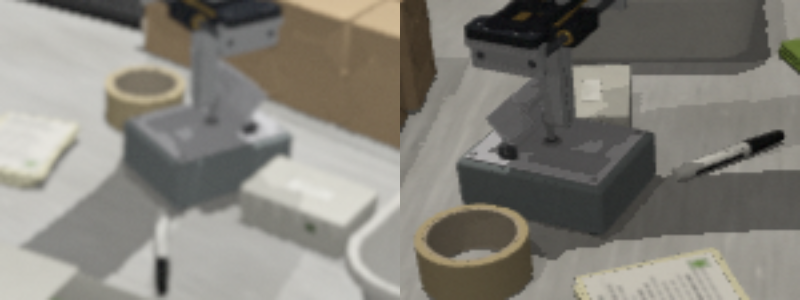

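play_rows(dp=[[-1.5,0,0],[-3,0,0],[-4.5,0,0],[-6,0,0],[-7,0,0],[-7,0,0]], spin=[0,0,0,0,0,0])

```text
t: 8.8
eef_pos: [0.6473, 0.0139, 0.0932]
eef_rot: [0.166, 0.986, -0.0, -0.0]
contact_force: [-1.3, -0.3, -1.0]
grip_width: 0.0004
```

```bash
python3 two.py 8
```

```text
t 8.8 face x,y,tip z [ 9.1  0.4 82.2] toolx deg 160.87 tilt [-0. -0. -1.] F box [-1.13 -0.7  -0.97] w 0.00042336659879402917
scene (18, 34) 11 X [40.3 47.2] zmax 88.3
scene (-34, -18) 61 X [12.  51.4] zmax 125.6
scene boxtop X [-69.3  66.6] Y [-59.4  49.2]
side (18, 34) 136 X [ 9.6 50. ] zmax 124.9
side (-34, -18) 18 X [33.4 42.9] zmax 83.5
side boxtop X [-68.3  65.2] Y [-51.5  54.7]
```

play_rows(dp=[[-1,0,0],[-2,0,0],[-2.5,0,0],[-2.5,0,0]], spin=[0,0,0,0])

```text
t: 9.3
eef_pos: [0.6484, 0.0135, 0.0929]
eef_rot: [0.166, 0.986, -0.0, -0.001]
contact_force: [-9.5, 2.6, 2.7]
grip_width: 0.0003
```

```bash
python3 two.py 9; python3 - <<'E'
import cv2,numpy as np
a=cv2.imread("pics/scene9.png")[225:285,320:400]; b=cv2.imread("pics/side9.png")[210:270,235:315]
cv2.imwrite("pics/m9b.png",np.hstack([cv2.resize(x,(400,300),interpolation=2) for x in(a,b)]))
E
```

```text
t 9.3 face x,y,tip z [10.3  0.5 81.9] toolx deg 160.89 tilt [-0.003  0.    -1.   ] F box [-9.87 -0.68  2.72] w 0.0003462039528868008
scene (18, 34) 16 X [36.9 47.3] zmax 89.3
scene (-34, -18) 60 X [11.  54.3] zmax 126.7
scene boxtop X [-68.7  66.4] Y [-59.2  49.9]
side (18, 34) 121 X [10.3 49. ] zmax 124.6
side (-34, -18) 20 X [35.  43.9] zmax 84.0
side boxtop X [-68.   64.7] Y [-50.9  54.4]
```

View pics/m9b.png

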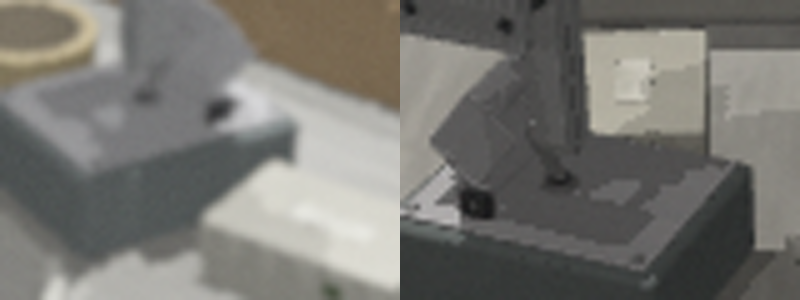

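play_rows(dp=[[3,0,0],[7,0,0],[11,0,0],[15,0,0],[19,0,0],[23,0,0],[26,0,0],[29,0,2],[32,0,4],[35,0,7],[38,0,10],[41,0,10],[45,0,10],[50,0,10],[56,0,10],[62,0,10],[62,0,10]], spin=[0,0,0,0,0,0,0,0,0,0,0,0,0,0,0,0,0])

```text
t: 11.1
eef_pos: [0.5903, 0.0338, 0.0835]
eef_rot: [0.166, 0.986, -0.0, -0.0]
contact_force: [-0.0, -0.9, 0.0]
grip_width: 0.0003
```

```bash
python3 two.py 10
```

```text
t 11.1 face x,y,tip z [-51.2   0.6  72.5] toolx deg 160.9 tilt [-0.  0. -1.] F box [ 0.25 -0.88  0.02] w 0.0002833700947769613
scene (18, 34) 49 X [-23.6  26.2] zmax 107.0
scene (-34, -18) 74 X [-25.6  25.5] zmax 106.9
scene boxtop X [-69.9  68.7] Y [-59.4  47.6]
side (18, 34) 175 X [-26.1  27.3] zmax 105.2
side (-34, -18) 36 X [-26.2  22. ] zmax 105.4
side boxtop X [-68.2  66.5] Y [-49.4  53.8]
```

Guard shut. Raise the tool clear, then do the last check.

play_rows(dp=[[2,0,-20],[4,0,-50],[6,0,-80],[8,0,-110],[10,0,-130],[10,0,-130],[10,0,-130]], spin=[0,0,0,0,0,0,0])

```text
t: 11.9
eef_pos: [0.5817, 0.0366, 0.2133]
eef_rot: [0.166, 0.986, -0.0, 0.0]
contact_force: [-0.3, 0.5, -0.1]
grip_width: 0.0006
```

```bash
python3 two.py 11; python3 - <<'E'
import cv2,numpy as np
a=cv2.imread("pics/scene11.png")[180:320,220:420]; b=cv2.imread("pics/side11.png")[180:320,200:400]
cv2.imwrite("pics/m11b.png",np.hstack([cv2.resize(x,(400,300),interpolation=2) for x in(a,b)]))
E
```

```text
t 11.9 face x,y,tip z [-60.2   0.4 202.3] toolx deg 160.86 tilt [ 0. -0. -1.] F box [-0.48  0.33 -0.09] w 0.0005502179354501557
scene (18, 34) 51 X [-25.   24.4] zmax 107.3
scene (-34, -18) 67 X [-24.   26.8] zmax 107.2
scene boxtop X [-70.4  66.9] Y [-58.3  49.4]
side (18, 34) 170 X [-26.2  27.5] zmax 105.5
side (-34, -18) 79 X [-27.1  23.1] zmax 105.6
side boxtop X [-68.4  65.9] Y [-51.1  54.1]
```

View pics/m11b.png

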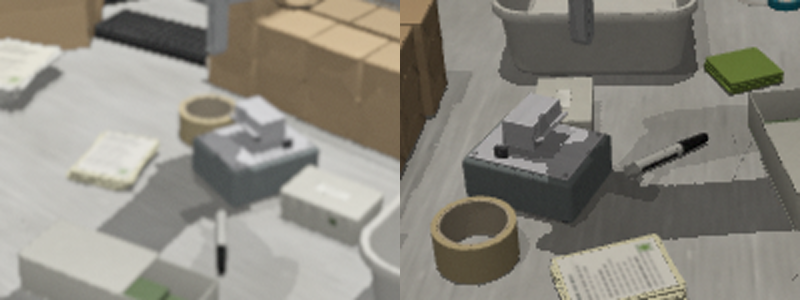

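```bash
python3 -c "
from station import env
print(env.finish_job())"
```

```text
the job is handed in; nothing more can be done
None
```

I lifted the guard by its lip with the closed fingertips, pushed the toggle over towards the hinge, and drew the fingers out so the guard dropped shut. The job was handed in at about 12 s of the 32 s allowed.

- **First lift:** it jammed on friction at about 18 N along the box and 15 N vertically, so I backed out and let the guard shut. The second lift followed the lip's arc with the tips lower, at 1–3 N.
- **Toggle:** the push ended with a sharp rise to about 10 N, with the finger face at box x ≈ +10 mm, where the toggle's on stop should be. The side camera showed the lever leaning towards the hinge. With the guard shut I could not see it again.
- **Last checks:** the guard's top read 105–107 mm with the lip at x ≈ -26 mm, which is fully shut. The box had not moved within the measurement error of 1–2 mm. By eye, the bystanders in view were where they had been. The tool was clear with no contact force.
- **Tool tilt:** the moves allow no tilt, so I worked with a vertical finger instead of the suggested 25 to 45 degrees.

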